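Brighten the shelf lamp along its touch bar

ROBOT

A 6-joint arm with a two-finger parallel gripper is mounted at the origin on the work surface. World frame = base frame: x ahead of the robot, y to its left, z up, the work surface at z = 0. Lengths are in m, angles in degrees, forces in N, time in s.
With the tool pointing down it reaches from about 0.4 to 0.825 m from the base axis. Payload 7 kg.
Tool frame: the origin (TCP) lies at the very end of the fingers, on their centre line; the grasp point (between the pads) lies 19 mm behind it (ctrl.pinch_z is the distance from the TCP to the grasp point, in m); z points along the fingers, x is the direction in which the jaws open and shut, and the axes are right-handed (so a half turn about z gives the same grasp; the last joint's range is limited). The gripper opens to 88 mm and grips with 3 to 60 N. Pads are 19 mm wide; open, the fingers measure 130 mm over their backs; the gripper's body (78 mm by 193 mm) begins 47 mm behind the grasp point.
Start: joints at [-48.466, 20.546, 0.682, 0, -70.136, -16.507], TCP at [0.286, -0.612, 0.227] pointing down, gripper open.
Joint ranges: [-176.03, 176.03], [-82.01, 121.73], [-58.28, 71.71], [-173.87, 95.51], [-174.79, -0.11], [-173.66, 173.66]. Speed limits (degrees/s): [136.94, 136.94, 172.46, 180, 180, 180].

INTERFACE

Orientations are given as [roll, pitch, yaw] about the fixed x, y, z axes, in that order (R = Rz(yaw) Ry(pitch) Rx(roll)).
In Python, from plant import ctrl gives the robot as it stands.
- The arm moves only by the tool carry_out, never from a script. Its argument "increments" is a list of rows, each a list of 7 numbers: the turn, a rotation vector about the world's x, y, z in degrees, then the shift along the world's x, y, z in mm, then the closure, from 0 (fully open) to 1 (shut). In form: [[ax, ay, az, dx, dy, dz, grip], ...]. A call has 1 to 20 rows; each row is the pose to reach, as a shift and turn from the pose commanded when the call began; what a row does not reach only later rows make up. A row lasts 1/8 s, in which the tool goes at most 62.5 mm and 10.7 degrees, less where a joint would pass 70% of its speed; a pose out of reach is approached as far as the arm can. A call with a gripper value outside its range is refused whole. The fingers move at their own pace and stop on an object; the grip force is fixed at half the most. Time passes only in rows, so rows that repeat a pose let the fingers close. It gives the time, the measured TCP pose, the force and the opening at its end, in the units of the state.
- ctrl.get_obs(): the state, without advancing time (a new reading comes with each control period).
- ctrl.snapshot(name): name is "scene" or "side" or "wrist"; returns a dict with "pixels" (420x560x3 uint8, blue, green, red), "intrinsics" (3x3 intrinsics, pixels), "rvec" (rotation vector, rad) and "tvec" (3), from world to camera coordinates, as OpenCV has them; the wrist camera has in their place "hand_eye" (4x4, takes a point from camera to tool coordinates, whose origin is the TCP and whose axes are the tool frame's). Camera axes: x right, y down, z forward; pixel columns grow to the right and rows downward; lengths in m; the calibration is good to about 2 mm. A picture is of the moment at which its call begins: read the wrist's pose just before it. There is no depth.
- ctrl.close_job(): hands the job in, once; it reports no verdict.
Trained networks look in a picture, given as the dict that the camera call returned (one of the last four; its "shot" number tells which), for a name from the list of things; names that differ only in an ending like _2 or _b are one class to them, and where a whole thing is asked for, a point or a joint stands for the part that bears it (a point fixed in the world has none). Each returns a list of dicts, best first, with "confidence" (0 to 1); they miss things now and then, are a little off and sometimes report something else, mostly with a low value. They report only what shows in the picture. A call takes as long as a camera call.
- ctrl.search_frame(picture, label): "centre" ([x, y, z] in m, in world coordinates, good to about 4 mm: the middle of the surface that is visible of it).
- ctrl.outline_of(picture, label): "pixels" (420x560 bool, what is visible of it).
The state is a dict: "clock": time; "joint_pos": joint angles; "qvel": joint speeds; "tau": joint torques, N m; "tool_pos": TCP position; "orientation": TCP orientation; "force": force on the tool from outside, world axes, zero at the start; "moment": the same for the moment, N m; "opening": finger opening in m.
Only numpy, scipy, OpenCV 4.12 (cv2) and the standard library are available. Lean on these libraries where they do the work, as an engineer would, in place of code of your own. Each camera call takes 0.05 s, during which the arm holds its last target. There are 200 camera calls.

TASK

Turn the shelf lamp up to full: run a fingertip lightly along the curved touch bar on its base, from the bar's narrow end to its wide end, touching all seven steel marks in order, without ever pushing the bar right down (that switches the lamp off). Finish with the fingertip still resting lightly on the last mark at the wide end, and hold it there; leave the jars, sugar bowl and strainer standing where they are.

Things in the scene. Friction and masses are not known exactly. Their poses are not given: they have to be found in the camera images.
- lamp: squat round shelf lamp, fixed: aluminium base disc 250 mm across, 18 mm high; opal dome 84 mm across in the middle, top at 75 mm. Origin: centre of the underside, z up. Above the base runs a curved black touch bar: an arc of mean radius 100 mm about the dome, 140 degrees from first to last mark, its middle on the lamp's -x side, which roughly faces the robot.
- touch_bar (a joint): how far the black touch bar is pushed down, m: 0 up, 0.010 bottomed; at 0.0085 the lamp switches off. It goes straight down as one piece on a spring: gives at about 1.5 N, then 0.6 N per mm, and rises again when let go; 1 to 6 mm is a light touch. Flat top 45 mm above the shelf when up; 14 mm wide at one end, tapering to 34 mm at the other; 16 mm thick.
- mark1: mark 1 of 7, counted from the bar's narrow end: a plain steel inlay across the touch bar, flush with its top, 8 mm along the bar and 14 mm across it; neighbouring marks are 41 mm apart along the arc. Origin: centre of its top face; x points across the bar, away from the dome, y along the bar, z up. It goes down with the bar. It is at the bar's narrow end: the first mark.
- mark2: mark 2 of 7, counted from the bar's narrow end: a plain steel inlay across the touch bar, flush with its top, 8 mm along the bar and 17 mm across it; neighbouring marks are 41 mm apart along the arc. Origin: centre of its top face; x points across the bar, away from the dome, y along the bar, z up. It goes down with the bar.
- mark3: mark 3 of 7, counted from the bar's narrow end: a plain steel inlay across the touch bar, flush with its top, 8 mm along the bar and 21 mm across it; neighbouring marks are 41 mm apart along the arc. Origin: centre of its top face; x points across the bar, away from the dome, y along the bar, z up. It goes down with the bar.
- mark4: mark 4 of 7, counted from the bar's narrow end: a plain steel inlay across the touch bar, flush with its top, 8 mm along the bar and 24 mm across it; neighbouring marks are 41 mm apart along the arc. Origin: centre of its top face; x points across the bar, away from the dome, y along the bar, z up. It goes down with the bar.
- mark5: mark 5 of 7, counted from the bar's narrow end: a plain steel inlay across the touch bar, flush with its top, 8 mm along the bar and 27 mm across it; neighbouring marks are 41 mm apart along the arc. Origin: centre of its top face; x points across the bar, away from the dome, y along the bar, z up. It goes down with the bar.
- mark6: mark 6 of 7, counted from the bar's narrow end: a plain steel inlay across the touch bar, flush with its top, 8 mm along the bar and 31 mm across it; neighbouring marks are 41 mm apart along the arc. Origin: centre of its top face; x points across the bar, away from the dome, y along the bar, z up. It goes down with the bar.
- mark7: mark 7 of 7, counted from the bar's narrow end: a plain steel inlay across the touch bar, flush with its top, 8 mm along the bar and 34 mm across it; neighbouring marks are 41 mm apart along the arc. Origin: centre of its top face; x points across the bar, away from the dome, y along the bar, z up. It goes down with the bar. It is at the bar's wide end: the last mark.
- jar_a: bystander, to be left alone: small glass jar with a purple screw lid, 48 mm across, 75 mm high, loose. Origin: centre of its underside.
- jar_b: bystander, to be left alone: second small glass jar with a purple screw lid, 48 mm across, 75 mm high, loose. Origin: centre of its underside.
- sugar_bowl: bystander, to be left alone: white ceramic sugar bowl with its hinged lid shut, 92 mm across, 83 mm high, loose. Origin: centre of its underside.
- strainer: bystander, to be left alone: steel tea strainer, cup 72 mm across and 30 mm high, thin handle reaching 130 mm along its +x at 29 mm height, loose. Origin: centre of its underside.

How it is judged (in metres and radians):
On the way, in this order (a step that is already met when the one before it is completed fails the run):
1. a fingertip touches mark 1 at the narrow end (contact force between the fingers and mark1 above 0.15 N), for 0.04 s.
2. a fingertip touches mark 2 (contact force between the fingers and mark2 above 0.15 N), for 0.04 s.
3. a fingertip touches mark 3 (contact force between the fingers and mark3 above 0.15 N), for 0.04 s.
4. a fingertip touches mark 4 (contact force between the fingers and mark4 above 0.15 N), for 0.04 s.
5. a fingertip touches mark 5 (contact force between the fingers and mark5 above 0.15 N), for 0.04 s.
6. a fingertip touches mark 6 (contact force between the fingers and mark6 above 0.15 N), for 0.04 s.
7. a fingertip touches mark 7 at the wide end (contact force between the fingers and mark7 above 0.15 N), for 0.04 s.
At the end, for the whole second after the job is handed in: a fingertip still rests on the last mark (over 0.15 N) with the bar less than 8.5 mm down, and each jar, the bowl and the strainer is within 15 mm of where it stood (contact force between the fingers and mark7 above 0.15 N and value of joint touch_bar below 0.0085 m and distance of each of jar_a, jar_b, sugar_bowl, strainer from where it was at the start of the episode below 0.015 m); the arm keeps its last pose, push and grip.
It fails at once if the touch bar is pushed right down (8.5 mm or more) (value of joint touch_bar above 0.0085 m).
It fails at once if the jar a is shifted, lifted or carried (over 15 mm) or tipped (over 20 degrees) (distance of jar_a from where it was at the start of the episode above 0.015 m or angle between jar_a's own z axis and vertical above 0.35 rad).
It fails at once if the jar b is shifted, lifted or carried (over 15 mm) or tipped (over 20 degrees) (distance of jar_b from where it was at the start of the episode above 0.015 m or angle between jar_b's own z axis and vertical above 0.35 rad).
It fails at once if the sugar bowl is shifted, lifted or carried (over 15 mm) or tipped (over 20 degrees) (distance of sugar_bowl from where it was at the start of the episode above 0.015 m or angle between sugar_bowl's own z axis and vertical above 0.35 rad).
It fails at once if the strainer is shifted, lifted or carried (over 15 mm) or tipped (over 20 degrees) (distance of strainer from where it was at the start of the episode above 0.015 m or angle between strainer's own z axis and vertical above 0.35 rad).
It also fails if it takes over 37 s, if anything falls off the work surface, if the arm or the gripper's body presses on something with over 40 N, if the wrist force passes 120 N, or if a joint passes its speed limit or range.

## Working session

There is one attempt and no reset: what is moved stays moved. The work goes in short steps, Python scripts to look and compute and a tool call to move; the robot and the scene stay as the last step left them, time stands still between calls to the robot, and variables do not carry over. Pictures are saved under pics/ and viewed, about 8 in all and at most 12, crops included, and the job is handed in when it is done.

Besides the shell and the picture viewer there is one more tool, called after "Call:" as a command line: name --pt "numbers of a row" for each row, then --argument value for the rest. carry_out: Moves the arm, as the interface text tells. Its arguments: {"type":"object","properties":{"increments":{"type":"array"}},"required":["increments"]}

```bash
mkdir -p pics; ls; python3 - <<'E'
from plant import ctrl
import cv2,numpy as np
print(ctrl.get_obs())
for n in ["scene","side"]:
    p=ctrl.snapshot(n); cv2.imwrite(f"pics/{n}0.png",p["pixels"])
    for l in ["lamp","touch_bar","mark1","mark2","mark3","mark4","mark5","mark6","mark7","jar_a","sugar_bowl","strainer"]:
        for d in ctrl.search_frame(p,l)[:2]: print(n,l,np.round(d["centre"],4),round(d["confidence"],2))
E
```

```text
pics
{'clock': 0.0, 'joint_pos': array([-4.84662466e+01,  2.05907183e+01,  6.33443793e-01, -2.14570627e-02,
       -7.01370113e+01, -1.65087047e+01]), 'qvel': array([ 0.00238796,  0.04941901,  0.03217655,  0.00527161,  0.08580258,
       -0.09705429]), 'tau': array([ 1.76365966e-04, -5.82722747e+01,  2.93052703e+01,  6.99711934e+00,
        6.84271901e-03, -1.30273766e-04]), 'tool_pos': array([ 0.28531969, -0.61117627,  0.22562408]), 'orientation': array([-1.79992544e+02, -9.61313747e-02,  1.15017735e+02]), 'force': array([ 0.85930026,  0.01550528, -0.14212224]), 'moment': array([-0.01389123,  0.02266729,  0.00452926]), 'opening': 0.08723719984183413}
scene lamp [0.58   0.1341 0.0186] 0.73
scene touch_bar [0.4831 0.1413 0.0422] 0.76
scene jar_a [0.4427 0.3268 0.0493] 0.78
scene jar_a [0.6008 0.3452 0.0526] 0.7
scene sugar_bowl [ 0.4459 -0.322   0.0582] 0.74
scene strainer [ 0.5781 -0.3522  0.0195] 0.56
side lamp [0.5447 0.1679 0.0168] 0.6
side touch_bar [0.4834 0.1347 0.0445] 0.76
side mark1 [0.5242 0.0482 0.049 ] 0.45
side mark2 [0.5242 0.0482 0.049 ] 0.45
side mark3 [0.5242 0.0482 0.049 ] 0.45
side mark4 [0.5242 0.0482 0.049 ] 0.45
side mark5 [0.5242 0.0482 0.049 ] 0.45
side mark6 [0.5242 0.0482 0.049 ] 0.45
side mark7 [0.5242 0.0482 0.049 ] 0.45
side jar_a [0.424  0.3448 0.0751] 0.86
side jar_a [0.5801 0.3633 0.0762] 0.81
side sugar_bowl [ 0.4179 -0.3012  0.0614] 0.59
side strainer [ 0.5954 -0.3553  0.021 ] 0.98
```

View pics/scene0.png

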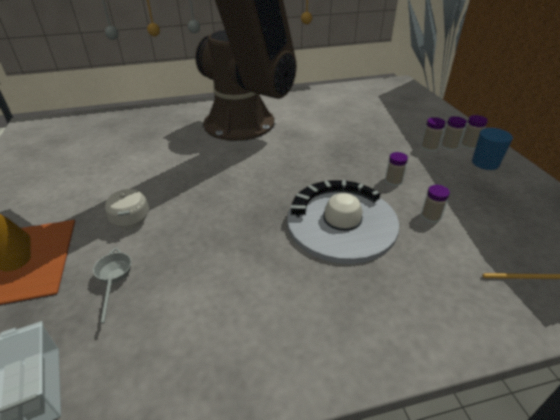

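View pics/side0.png

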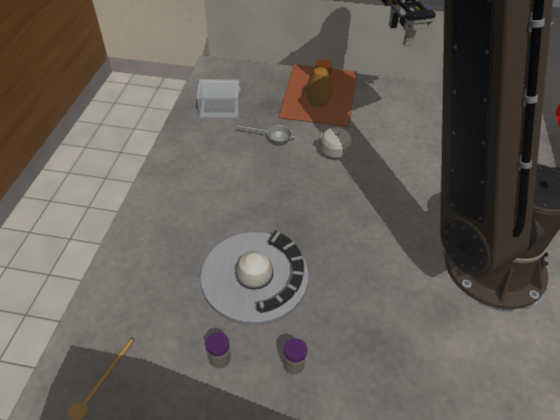

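The scene view shows the lamp at about (345,215) with the bar on its robot side. The jars are at (397,168) and (436,203), the bowl at (127,208) and the strainer at (112,268). The side view agrees, with the bar running from (277,237) to (265,305). I'll zoom in to see which end is which.

```bash
python3 - <<'E'
from plant import ctrl
import cv2,numpy as np
a=cv2.imread("pics/scene0.png")[165:270,275:410];b=cv2.imread("pics/side0.png")[220:330,190:320]
f=lambda i:cv2.resize(i,(400,330),interpolation=cv2.INTER_CUBIC)
cv2.imwrite("pics/z.png",np.hstack([f(a),f(b)]))
w=ctrl.snapshot("wrist");print(w["hand_eye"],w["intrinsics"])
E
```

```text
[[ 9.99999861e-01  2.28108460e-04 -4.75338949e-04 -1.83696344e-07]
 [-1.03244374e-04  9.68830046e-01  2.47726322e-01 -6.61002498e-02]
 [ 5.17031126e-04 -2.47726239e-01  9.68829935e-01 -1.60051697e-01]
 [ 0.00000000e+00  0.00000000e+00  0.00000000e+00  1.00000000e+00]] [[329.22388231   0.         281.01133244]
 [  0.         329.22388231 205.71143801]
 [  0.           0.           1.        ]]
```

View pics/z.png

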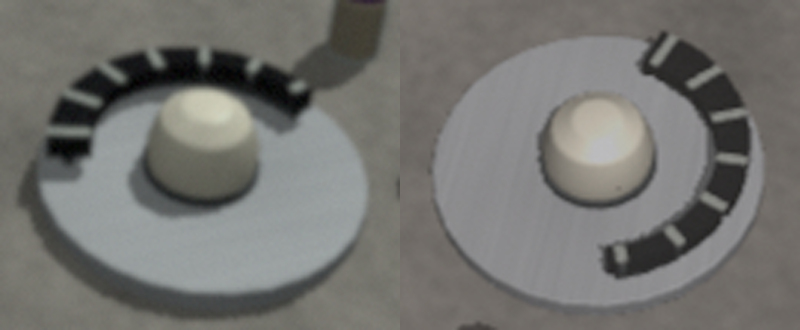

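The zoom shows the wide end on the -y side (upper right in the side view) and the narrow end on the +y side. Next I'll close the fingers and put the wrist camera over the lamp.

Call:
carry_out --pt "0 0 0 18 52 2 1" --pt "0 0 0 36 105 4 1" --pt "0 0 0 54 157 6 1" --pt "0 0 0 73 209 8 1" --pt "0 0 0 91 261 10 1" --pt "0 0 0 109 314 12 1" --pt "0 0 0 127 366 14 1" --pt "0 0 0 145 418 16 1" --pt "0 0 0 163 470 18 1" --pt "0 0 0 181 523 20 1" --pt "0 0 0 200 575 21 1" --pt "0 0 0 218 627 22 1" --pt "0 0 0 236 680 23 1" --pt "0 0 0 254 732 25 1" --pt "0 0 0 254 732 25 1" --pt "0 0 0 254 732 25 1" --pt "0 0 0 254 732 25 1"

```text
clock: 3.48
tool_pos: [0.5392, 0.1195, 0.2517]
orientation: [180.0, -0.0, 115.0]
force: [-0.4, -0.4, 1.1]
opening: 0.0005
```

```bash
python3 - <<'E'
from plant import ctrl
import cv2,numpy as np,pickle
o=ctrl.get_obs();print(o)
w=ctrl.snapshot("wrist"); cv2.imwrite("pics/w1.png",w["pixels"])
m={}
for l in ["lamp","touch_bar"]:
    for d in ctrl.outline_of(w,l)[:1]: m[l]=d["pixels"];print(l,d["confidence"],d["pixels"].sum())
for l in ["lamp","touch_bar","mark1"]:
    for d in ctrl.search_frame(w,l): print(l,np.round(d["centre"],4),round(d["confidence"],2))
pickle.dump((o,w,m),open("w1.pkl","wb"))
E
```

```text
{'clock': 3.475, 'joint_pos': array([ 3.28130212e+01,  8.07318596e+00, -1.27293108e+01, -1.49560880e-03,
       -6.91878468e+01, -9.78369903e+01]), 'qvel': array([-0.2864372 , -0.18329919,  0.13183781,  0.11030407, -0.01608047,
       -0.12858392]), 'tau': array([ 4.20219311e-01, -4.01006806e+01,  2.90997630e+01,  6.88516259e+00,
       -7.14138709e-02,  3.69535235e-03]), 'tool_pos': array([0.53921996, 0.11947514, 0.25174569]), 'orientation': array([ 1.79990624e+02, -2.70175429e-03,  1.14975500e+02]), 'force': array([-0.4133175 , -0.44671923,  1.05021671]), 'moment': array([0.00310471, 0.0339517 , 0.01328315]), 'opening': 0.0004676984740627759}
lamp 0.93 22685
touch_bar 0.68 5687
lamp [0.5831 0.349  0.0751] 0.62
lamp [0.5176 0.1207 0.021 ] 0.58
lamp [0.4858 0.0701 0.046 ] 0.42
touch_bar [0.4778 0.1154 0.0441] 0.59
mark1 [0.4851 0.0684 0.0455] 0.64
mark1 [0.4554 0.1391 0.0452] 0.55
mark1 [0.5259 0.0503 0.0463] 0.49
mark1 [0.4652 0.1031 0.0437] 0.45
mark1 [0.5192 0.2375 0.0452] 0.43
```

View pics/w1.png

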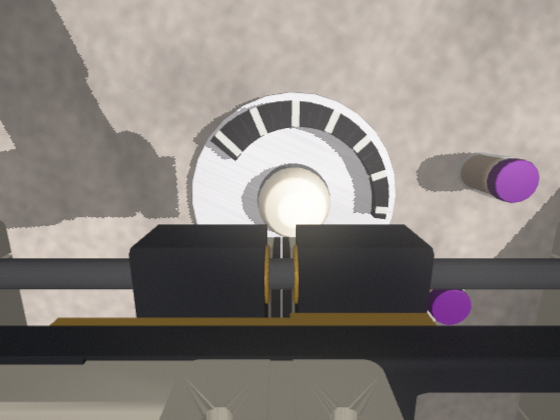

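The wrist view shows all seven marks. The wide mark 7 is at (228,147), followed by (259,121), (296,112), (333,122), (362,145) and (379,175), with mark 1 at (382,212). I'll fit the lamp's centre and yaw to these.

```bash
cat > fit.py <<'E'
import cv2,numpy as np,pickle
from scipy.optimize import least_squares
from scipy.spatial.transform import Rotation as R
o,w,m=pickle.load(open("w1.pkl","rb"))
T=np.eye(4);T[:3,:3]=R.from_euler("xyz",o["orientation"],degrees=True).as_matrix();T[:3,3]=o["tool_pos"]
C=T@w["hand_eye"];K=w["intrinsics"]
def ray(p,z):
    d=C[:3,:3]@np.linalg.solve(K,[p[0],p[1],1]);return C[:3,3]+d*(z-C[2,3])/d[2]
g=cv2.cvtColor(w["pixels"],cv2.COLOR_BGR2GRAY).astype(float)
seeds=np.array([(382,212),(379,175),(362,145),(333,122),(296,112),(259,121),(228,147)],float)
P=np.array([ray(s,.045)[:2] for s in seeds])
A=np.deg2rad(70-np.arange(7)*140/6)   # offset: mark1 at +y end => angle 180-70
def model(v): a=v[2]+np.pi-A; return v[:2]+.1*np.c_[np.cos(a),np.sin(a)]
f=least_squares(lambda v:(model(v)-P).ravel(),[.58,.13,0],loss="soft_l1",f_scale=.002)
print("wrist",np.round(f.x[:2],4),np.rad2deg(f.x[2]),"res mm",np.round((f.fun.reshape(7,2))*1e3,1).tolist())
print("marks",np.round(model(f.x),4).tolist()); print("raw",np.round(P,4).tolist())
# Independent check: project into fixed cameras
if __name__=="__main__":
    from plant import ctrl
    ims=[]
    for n,(y0,y1,x0,x1) in dict(scene=(165,270,275,410),side=(220,330,190,320)).items():
        s=ctrl.snapshot(n);q=cv2.projectPoints(np.c_[model(f.x),np.full(7,.045)],s["rvec"],s["tvec"],s["intrinsics"],None)[0][:,0]
        im=cv2.resize(s["pixels"][y0:y1,x0:x1],None,fx=3,fy=3,interpolation=cv2.INTER_CUBIC)
        for x,y in q: cv2.circle(im,(int((x-x0+.5)*3),int((y-y0+.5)*3)),2,(0,0,255),-1)
        ims.append(cv2.resize(im,(400,330)))
    cv2.imwrite("pics/chk.png",np.hstack(ims))
E
python3 fit.py
```

```text
wrist [0.5567 0.1448] 1.3974438173876094 res mm [[-1.7, -2.0], [0.7, 0.1], [-0.5, -0.4], [0.6, -0.1], [2.2, 1.2], [1.0, 0.8], [-3.8, 0.0]]
marks [[0.5202, 0.2379], [0.4863, 0.2159], [0.464, 0.1822], [0.4567, 0.1424], [0.4659, 0.103], [0.4899, 0.0704], [0.5248, 0.0501]]
raw [[0.5219, 0.24], [0.4857, 0.2157], [0.4645, 0.1826], [0.4561, 0.1425], [0.4637, 0.1018], [0.4889, 0.0697], [0.5286, 0.05]]
```

View pics/chk.png

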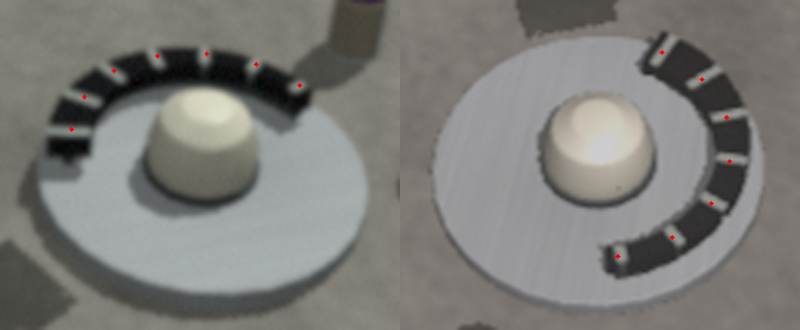

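The fit projects onto the marks in both fixed cameras, to within a few millimetres. I'll slide with the fingers closed, jaw axis radial, and the tool tilted 6° so that one radial fingertip edge makes the contact.

```bash
cat > rows.py <<'E'
import numpy as np
from scipy.spatial.transform import Rotation as R
C=np.array([.5567,.1448]);PSI=1.4;TH=6;H=9.5
def pose(u,z):
    "u: mark number 1..7 (real); z: height of contact edge, mm -> (pos mm, Rot)"
    phi=np.deg2rad(110+PSI+(u-1)*140/6);r=np.array([np.cos(phi),np.sin(phi),0]);t=np.array([-r[1],r[0],0])
    th=np.deg2rad(TH)
    p=np.r_[C*1e3,z]+100*r+H*np.cos(th)*t+[0,0,H*np.sin(th)]
    return p,R.from_rotvec(th*r)*R.from_euler("xyz",[180,0,np.rad2deg(phi)],degrees=True)
def rows(p0,R0,path):
    for u,z in path:
        p,q=pose(u,z); print([float(x) for x in np.round(np.r_[(q*R0.inv()).as_rotvec(degrees=True),p-p0],1)]+[1],end=", ")
    print()
E
python3 -c "
from rows import *
rows(np.array([540,120,252.]),R.from_euler('xyz',[180,0,115.],degrees=True),[(1,60)])
p0,R0=pose(1,60)
print(p0)
rows(p0,R0,[(1,z) for z in (54,50,47,45,44,43)])
"
```

```text
[-2.4, 5.5, -3.6, -28.6, 114.5, -191.0, 1], 
[511.41574532 234.45824105  60.9930204 ]
[0.0, 0.0, 0.0, 0.0, 0.0, -6.0, 1], [0.0, 0.0, 0.0, 0.0, 0.0, -10.0, 1], [0.0, 0.0, 0.0, 0.0, 0.0, -13.0, 1], [0.0, 0.0, 0.0, 0.0, 0.0, -15.0, 1], [0.0, 0.0, 0.0, 0.0, 0.0, -16.0, 1], [0.0, 0.0, 0.0, 0.0, 0.0, -17.0, 1],
```

Call:
carry_out --pt "-2.4 5.5 -3.6 -10 40 -40 1" --pt "-2.4 5.5 -3.6 -20 80 -80 1" --pt "-2.4 5.5 -3.6 -28.6 114.5 -120 1" --pt "-2.4 5.5 -3.6 -28.6 114.5 -165 1" --pt "-2.4 5.5 -3.6 -28.6 114.5 -191 1" --pt "-2.4 5.5 -3.6 -28.6 114.5 -191 1" --pt "-2.4 5.5 -3.6 -28.6 114.5 -191 1" --pt "-2.4 5.5 -3.6 -28.6 114.5 -191 1"

```text
clock: 4.88
tool_pos: [0.5118, 0.2354, 0.0621]
orientation: [-174.1, -0.0, 111.4]
force: [0.3, 0.6, -0.2]
opening: 0.0005
```

```bash
python3 - <<'E'
from plant import ctrl
import cv2,numpy as np
from rows import *
o=ctrl.get_obs();print(o["tool_pos"],o["orientation"],o["force"],pose(1,60)[1].as_euler("xyz",degrees=True))
ims=[]
for n,(y0,y1,x0,x1) in dict(scene=(140,245,310,445),side=(240,350,210,340)).items():
    s=ctrl.snapshot(n);ims.append(cv2.resize(s["pixels"][y0:y1,x0:x1],(400,330),interpolation=cv2.INTER_CUBIC))
cv2.imwrite("pics/c2.png",np.hstack(ims));print(ctrl.get_obs()["force"])
E
```

```text
[0.51177846 0.2353849  0.06208933] [-1.74141976e+02 -8.19041701e-03  1.11422351e+02] [ 0.2985897   0.5754181  -0.17005029] [-1.74000000e+02 -1.27222187e-14  1.11400000e+02]
[-0.61857138 -0.2634784   0.37410064]
```

View pics/c2.png

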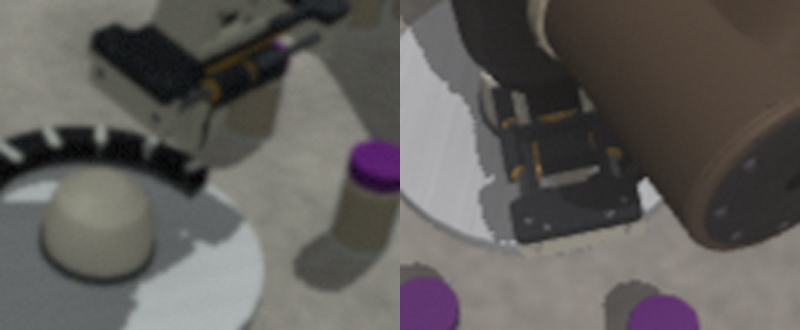

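The fingers hover over the mark 1 end and the jars are clear. Now I'll descend gently.

Call:
carry_out --pt "0 0 0 0 0 -6 1" --pt "0 0 0 0 0 -11 1" --pt "0 0 0 0 0 -14 1" --pt "0 0 0 0 0 -16 1" --pt "0 0 0 0 0 -17.5 1" --pt "0 0 0 0 0 -17.5 1" --pt "0 0 0 0 0 -17.5 1" --pt "0 0 0 0 0 -17.5 1" --pt "0 0 0 0 0 -17.5 1"

```text
clock: 6.1
tool_pos: [0.5108, 0.2348, 0.0431]
orientation: [-174.0, 0.0, 111.4]
force: [-1.1, -0.5, 2.7]
opening: 0.0003
```

Measured contact is about 2.9 mm down at about 2.7 N, which is a light touch and agrees with the spring. I'll generate the sweep.

```bash
python3 -c "
from rows import *
p0,R0=pose(1,42.5)
for a in (1,2.5,4,5.5):
    p0,R0=pose(a,42.5 if a==1 else 42)
    rows(p0,R0,[(a+1.5*k/12,42) for k in range(1,13)]+[(a+1.5,42)])
"
```

```text
[-0.0, 0.0, 2.9, -4.5, -2.4, -0.5, 1], [-0.0, 0.0, 5.8, -8.9, -5.1, -0.5, 1], [0.0, -0.0, 8.8, -13.1, -7.9, -0.5, 1], [-0.0, -0.0, 11.7, -17.2, -11.0, -0.5, 1], [0.0, -0.0, 14.6, -21.1, -14.3, -0.5, 1], [-0.0, 0.0, 17.5, -24.9, -17.8, -0.5, 1], [-0.0, -0.0, 20.4, -28.4, -21.4, -0.5, 1], [-0.0, 0.0, 23.3, -31.8, -25.3, -0.5, 1], [-0.0, -0.0, 26.3, -35.0, -29.3, -0.5, 1], [0.0, -0.0, 29.2, -38.0, -33.4, -0.5, 1], [-0.0, -0.0, 32.1, -40.7, -37.7, -0.5, 1], [0.0, -0.0, 35.0, -43.2, -42.2, -0.5, 1], [0.0, -0.0, 35.0, -43.2, -42.2, -0.5, 1], 
[-0.0, 0.0, 2.9, -2.3, -4.6, 0.0, 1], [0.0, 0.0, 5.8, -4.4, -9.2, 0.0, 1], [0.0, -0.0, 8.8, -6.2, -14.0, 0.0, 1], [-0.0, -0.0, 11.7, -7.8, -18.9, 0.0, 1], [-0.0, -0.0, 14.6, -9.1, -23.8, 0.0, 1], [-0.0, 0.0, 17.5, -10.2, -28.8, 0.0, 1], [0.0, 0.0, 20.4, -11.0, -33.9, 0.0, 1], [0.0, -0.0, 23.3, -11.6, -38.9, 0.0, 1], [0.0, 0.0, 26.2, -11.9, -44.0, 0.0, 1], [-0.0, 0.0, 29.2, -11.9, -49.2, 0.0, 1], [0.0, 0.0, 32.1, -11.7, -54.3, 0.0, 1], [-0.0, 0.0, 35.0, -11.2, -59.4, 0.0, 1], [-0.0, 0.0, 35.0, -11.2, -59.4, 0.0, 1], 
[0.0, -0.0, 2.9, 0.7, -5.1, 0.0, 1]
[... 290 characters left out ...]
, 15.5, -42.9, 0.0, 1], [-0.0, 0.0, 29.2, 18.4, -47.1, 0.0, 1], [-0.0, 0.0, 32.1, 21.5, -51.2, 0.0, 1], [0.0, 0.0, 35.0, 24.9, -55.1, 0.0, 1], [0.0, 0.0, 35.0, 24.9, -55.1, 0.0, 1], 
[-0.0, 0.0, 2.9, 3.5, -3.7, 0.0, 1], [0.0, 0.0, 5.8, 7.2, -7.3, 0.0, 1], [-0.0, -0.0, 8.8, 11.1, -10.6, 0.0, 1], [0.0, -0.0, 11.7, 15.1, -13.8, 0.0, 1], [-0.0, -0.0, 14.6, 19.3, -16.7, 0.0, 1], [0.0, -0.0, 17.5, 23.6, -19.4, 0.0, 1], [-0.0, 0.0, 20.4, 28.1, -21.9, 0.0, 1], [0.0, -0.0, 23.3, 32.6, -24.2, 0.0, 1], [0.0, -0.0, 26.3, 37.3, -26.2, 0.0, 1], [-0.0, -0.0, 29.2, 42.1, -28.0, 0.0, 1], [-0.0, -0.0, 32.1, 47.0, -29.5, 0.0, 1], [-0.0, -0.0, 35.0, 51.9, -30.8, 0.0, 1], [-0.0, -0.0, 35.0, 51.9, -30.8, 0.0, 1],
```

I'll rock back 4 mm first so that the edge surely crosses mark 1, then sweep to between marks 2 and 3.

Call:
carry_out --pt "0 0 0 1.8 0.7 -0.5 1" --pt "0 0 0 3.7 1.5 -0.5 1" --pt "0 0 0 3.7 1.5 -0.5 1" --pt "0 0 0 1.8 0.7 -0.5 1" --pt "0 0 0 0 0 -0.5 1" --pt "0 0 2.9 -4.5 -2.4 -0.5 1" --pt "0 0 5.8 -8.9 -5.1 -0.5 1" --pt "0 0 8.8 -13.1 -7.9 -0.5 1" --pt "0 0 11.7 -17.2 -11 -0.5 1" --pt "0 0 14.6 -21.1 -14.3 -0.5 1" --pt "0 0 17.5 -24.9 -17.8 -0.5 1" --pt "0 0 20.4 -28.4 -21.4 -0.5 1" --pt "0 0 23.3 -31.8 -25.3 -0.5 1" --pt "0 0 26.3 -35 -29.3 -0.5 1" --pt "0 0 29.2 -38 -33.4 -0.5 1" --pt "0 0 32.1 -40.7 -37.7 -0.5 1" --pt "0 0 35 -43.2 -42.2 -0.5 1" --pt "0 0 35 -43.2 -42.2 -0.5 1"

```text
clock: 8.35
tool_pos: [0.4679, 0.1931, 0.0429]
orientation: [-174.1, 0.1, 146.4]
force: [1.0, 0.3, 3.4]
opening: 0.0004
```

Call:
carry_out --pt "0 0 2.9 -2.3 -4.6 0 1" --pt "0 0 5.8 -4.4 -9.2 0 1" --pt "0 0 8.8 -6.2 -14 0 1" --pt "0 0 11.7 -7.8 -18.9 0 1" --pt "0 0 14.6 -9.1 -23.8 0 1" --pt "0 0 17.5 -10.2 -28.8 0 1" --pt "0 0 20.4 -11 -33.9 0 1" --pt "0 0 23.3 -11.6 -38.9 0 1" --pt "0 0 26.2 -11.9 -44 0 1" --pt "0 0 29.2 -11.9 -49.2 0 1" --pt "0 0 32.1 -11.7 -54.3 0 1" --pt "0 0 35 -11.2 -59.4 0 1" --pt "0 0 35 -11.2 -59.4 0 1"

```text
clock: 9.98
tool_pos: [0.4567, 0.1335, 0.0427]
orientation: [-174.0, 0.1, -178.6]
force: [1.4, -0.0, 4.4]
opening: 0.0007
```

Call:
carry_out --pt "0 0 2.9 0.7 -5.1 0 1" --pt "0 0 5.8 1.7 -10.1 0 1" --pt "0 0 8.7 3 -15 0 1" --pt "0 0 11.7 4.5 -19.9 0 1" --pt "0 0 14.6 6.2 -24.7 0 1" --pt "0 0 17.5 8.2 -29.4 0 1" --pt "0 0 20.4 10.4 -34 0 1" --pt "0 0 23.3 12.9 -38.5 0 1" --pt "0 0 26.2 15.5 -42.9 0 1" --pt "0 0 29.2 18.4 -47.1 0 1" --pt "0 0 32.1 21.5 -51.2 0 1" --pt "0 0 35 24.9 -55.1 0 1" --pt "0 0 35 24.9 -55.1 0 1"

```text
clock: 11.6
tool_pos: [0.4812, 0.0779, 0.0424]
orientation: [-174.0, -0.0, -143.7]
force: [0.1, 0.3, 2.9]
opening: 0.0003
```

Call:
carry_out --pt "0 0 2.9 3.5 -3.7 0 1" --pt "0 0 5.8 7.2 -7.3 0 1" --pt "0 0 8.8 11.1 -10.6 0 1" --pt "0 0 11.7 15.1 -13.8 0 1" --pt "0 0 14.6 19.3 -16.7 0 1" --pt "0 0 17.5 23.6 -19.4 0 1" --pt "0 0 20.4 28.1 -21.9 0 1" --pt "0 0 23.3 32.6 -24.2 0 1" --pt "0 0 26.3 37.3 -26.2 0 1" --pt "0 0 29.2 42.1 -28 0 1" --pt "0 0 32.1 47 -29.5 0 1" --pt "0 0 35 51.9 -30.8 0 1" --pt "0 0 35 51.9 -30.8 0 1" --pt "0 0 35 51.9 -30.8 0 1"

```text
clock: 13.35
tool_pos: [0.5326, 0.047, 0.0423]
orientation: [-174.1, -0.0, -108.7]
force: [-2.7, -2.9, 4.2]
opening: 0.0003
```

```bash
python3 - <<'E'
from plant import ctrl
import cv2,numpy as np
from rows import *
p,q=pose(7,42);print(p)
ims=[];F=[]
# expected edge line: 20 mm either side radially at mark7
phi=np.deg2rad(251.4);r=np.array([np.cos(phi),np.sin(phi)])
L=np.array([[*(C+d*r),.0417] for d in (.083,.1,.117)])
for n,(y0,y1,x0,x1) in dict(scene=(165,270,255,390),side=(195,305,220,350)).items():
    s=ctrl.snapshot(n);o=ctrl.get_obs();F.append(o["force"])
    im=cv2.resize(s["pixels"][y0:y1,x0:x1],(400,330),interpolation=cv2.INTER_CUBIC)
    for x,y in cv2.projectPoints(L,s["rvec"],s["tvec"],s["intrinsics"],None)[0][:,0]: cv2.circle(im,(int((x-x0+.5)*400/(x1-x0)),int((y-y0+.5)*330/(y1-y0))),2,(0,0,255),-1)
    ims.append(im)
    print(n,[(np.round(d["centre"],3).tolist(),round(d["confidence"],2)) for l in("jar_a","sugar_bowl","strainer") for d in ctrl.search_frame(s,l)[:2]])
cv2.imwrite("pics/e.png",np.hstack(ims));print(o["tool_pos"],o["orientation"],np.round(F,2))
E
```

```text
[533.75854521  47.00964484  42.9930204 ]
scene [([0.596, 0.344, 0.052], 0.93), ([0.444, 0.327, 0.048], 0.74), ([0.447, -0.325, 0.059], 0.85), ([0.486, 0.186, 0.037], 0.67), ([0.581, -0.353, 0.021], 0.91)]
side [([0.425, 0.345, 0.074], 0.93), ([0.577, 0.365, 0.076], 0.84), ([0.68, -0.349, 0.032], 0.55)]
[0.5328398  0.04714906 0.04241284] [-1.74032946e+02  4.12989204e-03 -1.08613464e+02] [[-2.71 -2.64  4.34]
 [-2.13 -2.1   3.17]]
```

View pics/e.png

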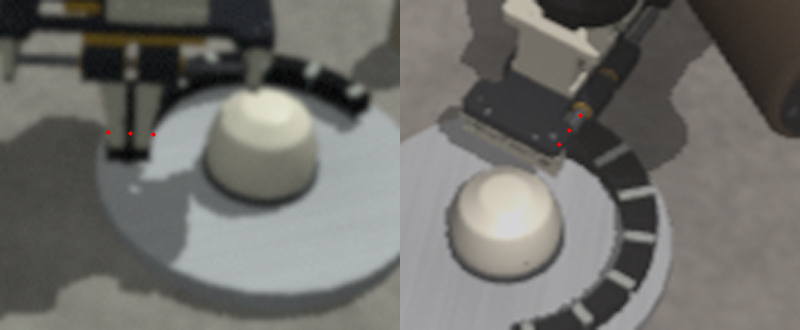

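The picture shows the fingertip over the wide end, hiding mark 7, with the bar's end just below it. The bystanders haven't moved. The tool lags about 1 mm along the bar because of friction, so I'll nudge it forward. Then I'll average the force and moment to confirm where the contact lies.

Call:
carry_out --pt "0 0 0 1.4 -0.3 0 1" --pt "0 0 0 1.4 -0.3 0 1" --pt "0 0 0 1.4 -0.3 0 1" --pt "0 0 0 1.4 -0.3 0 1"

```text
clock: 14.25
tool_pos: [0.5349, 0.0473, 0.0426]
orientation: [-174.0, 0.1, -108.6]
force: [-2.4, 1.2, 3.1]
opening: 0.0008
```

```bash
python3 - <<'E'
from plant import ctrl
import numpy as np
from scipy.spatial.transform import Rotation as R
D=[]
for i in range(24):
    ctrl.snapshot("side");o=ctrl.get_obs();D.append(np.r_[o["force"],o["moment"],o["tool_pos"]*1e3])
D=np.array(D);m=D.mean(0);print(np.round(m,3),np.round(D.std(0),3))
F,M=m[:3],m[3:6]
phi=np.deg2rad(251.4);r=np.array([np.cos(phi),np.sin(phi),0]);t=np.array([-r[1],r[0],0])
print("F r,t,z",F@r,F@t,F[2],"M r,t",M@r,M@t, "offset t (mm) if ref TCP",1e3*M@r/F[2],"clock",o["clock"])
E
```

```text
[-1.8700e+00  1.1700e+00  3.4240e+00  4.0000e-01  1.0840e+00  1.9000e-02
  5.3488e+02  4.7206e+01  4.2625e+01] [0.545 0.613 0.524 0.133 0.101 0.031 0.024 0.026 0.016]
F r,t,z -0.5122264011406584 -2.14552031968687 3.4244765025152426 M r,t -1.1550960215288737 0.03304460291445252 offset t (mm) if ref TCP -337.30586870152786 clock 15.45
```

The force averages 3.4 N, against about 3.5 N predicted for 3.4 mm of depth. The contact edge works out at (0.5259, 0.0502), within about 1 mm of fitted mark 7. I'm handing in.

```bash
python3 -c "
from plant import ctrl
print(ctrl.close_job())"
```

```text
the job is handed in; nothing more can be done
None
```

I ran the closed fingertip along the touch bar from mark 1 at the narrow end to mark 7 at the wide end and handed the job in with it resting on mark 7. The clock was at about 15.5 s of the allowed 37 s. No verdict came back, so success isn't confirmed.

**How it was done:** I located the marks from the wrist picture and checked them against both fixed cameras; they agreed to within a few millimetres. The fingers were tilted 6° so that one edge made the contact. At mark 1 I rocked the fingertip back 4 mm and forward again so the edge would cross it.

**Last checks:**
- **Depth and force:** the bar was about 3.4 mm down. The push averaged 3.4 N over 24 readings, against about 3.5 N expected from the spring. At the pauses during the sweep it was never more than about 3.7 mm down.
- **Position:** the contact edge works out about 1 mm from the fitted centre of mark 7, taking the pad width as 19 mm. The fingers hid the mark, so I couldn't see it directly.
- **Bystanders:** after the sweep, just before a final 1.4 mm nudge, both jars, the bowl and the strainer were within about 5 mm of their first detected positions in the scene camera. In the side view the bowl wasn't found, and the one strainer detection was weak and about 85 mm off its first position there; I put that down to it seeing the handle.

**What didn't agree:**
- **Moment reading:** it could not be matched to a contact at the fingertip, so I set it aside.
- **Mark touches:** whether each mark registered can't be read directly; I infer it from the path and the steady contact force.
- **My own pixel reading for mark 7:** it was 3.8 mm off the fit. The fixed cameras and the detector supported the fit.

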